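# Find the balance of the bench kiln's sprung lid and hold it there

### The job

I have just re-tensioned the springs of the little bench kiln's lid. Take the lid by its front handle, raise it a good five degrees past its balance point so that the springs take it over, then ease it back and hold it about five degrees below the balance point, so that it barely rests in your hand while I lock the spring collars; finish still holding the handle there. The firebrick is brittle, so neither let the lid drop nor let it fly up against its stop, and leave the other things on the bench where they are.

Things in the scene. Friction and masses are not known exactly. Their poses are not given: they have to be found in the camera images.
- kiln: Small bench kiln, fixed: steel case 220 mm deep (its x), 280 wide (its y), 120 high, firebrick chamber inside; lid 48 mm thick, its top at 168 when shut. Grey control box 55 mm wide, 110 high on its -y side. Origin: centre of the underside, on the bench. +x points from the handle side (front, towards the robot) to the hinge side (back); z up.
- kiln_lid (a joint): Angle of the lid about its rear hinge (rad): 0 shut, growing as the front rises, stop at 1.35. Lid 2.8 kg, carried by torsion springs. Balance point 0.65: let go below it the lid sinks shut, above it the springs throw it open. At the handle it weighs 3.2 N shut, ever less, nothing at 0.65, then pulls up; near 0.65 about 0.8 N per 0.1 rad along its arc. Hinge friction about 0.1 N at the handle.
- lid_hinge (a point): Point on the lid's hinge axis, midway along it: 124 mm behind the kiln's centre (along the kiln's +x), 120 mm above the bench. The hinge axis runs along the kiln's y.
- lid_handle (a point): Handle: round steel bar, 14 mm thick, 130 long, its centre 48 mm in front of the lid's face, on two arms; free: 41 mm behind the bar, 108 mm along it between the arms. Point: middle of the bar; its y runs along the bar. Lid shut: 282 mm in front of the hinge axis, 30 above it, 150 above the bench. It turns with the lid; the round bar can turn between the fingers.
- tub: Clear plastic tub, 110 mm across, 85 mm high, standing loose to the left (+y) of the kiln's front. Bystander. Origin: centre of its underside.
- dish: Shallow terracotta bowl, 140 mm across, 40 mm high, standing loose to the right (-y) of the kiln's front. Bystander. Origin: centre of its underside.
- cutter: White plastic plunger cutter standing upright, 42 mm across at the foot, 48 mm high, to the left in front of the kiln. Bystander. Origin: centre of its underside.
- flower: Single fired clay flower, 60 mm across, 16 mm high, lying on the bench to the right in front of the kiln. Bystander. Origin: centre of its underside.

How it is judged:
By the outcome, as a careful person would: the job done as asked, in the order asked, and still so for the second after the job is handed in, while the arm keeps its last pose, push and grip.
It also fails if it takes over 42 s, if anything falls off the work surface, if the arm or the gripper's body presses on something with over 40 N, if the wrist force passes 120 N, or if a joint passes its speed limit or range.

### The arm

A 6-joint arm with a two-finger parallel gripper is mounted at the origin on the work surface. World frame = base frame: x ahead of the robot, y to its left, z up, the work surface at z = 0. Lengths are in m, angles in degrees, forces in N, time in s.
With the tool pointing down it reaches from about 0.4 to 0.825 m from the base axis. Payload 7 kg.
Tool frame: the origin (TCP) lies at the very end of the fingers, on their centre line; the grasp point (between the pads) lies 19 mm behind it (ctrl.grip_point_offset is the distance from the TCP to the grasp point, in m); x points along the fingers, z is the direction in which the jaws open and shut, and the axes are right-handed (so a half turn about x gives the same grasp; the last joint's range is limited). The gripper opens to 88 mm and grips with 3 to 60 N. Pads are 19 mm wide; open, the fingers measure 130 mm over their backs; the gripper's body (78 mm by 193 mm) begins 47 mm behind the grasp point.
Start: joints at [80.506, 20.546, 0.682, 0, -70.136, -16.507], TCP at [0.296, 0.607, 0.227] pointing down, gripper open.
Joint ranges: [-176.03, 176.03], [-82.01, 121.73], [-58.28, 71.71], [-173.87, 95.51], [-174.79, -0.11], [-173.66, 173.66]. Speed limits (degrees/s): [136.94, 136.94, 172.46, 180, 180, 180].

### API

Orientations are given as [roll, pitch, yaw] about the fixed x, y, z axes, in that order (R = Rz(yaw) Ry(pitch) Rx(roll)).
In Python, from plant import get_obs, snapshot, calibration, close_job, ctrl gives the robot as it stands.
- The arm moves only by the tool move_arm, never from a script. Its argument "commands" is a list that holds one entry, the list of rows, each a list of 4 numbers: the shift along the tool's x, y, z in cm, then the turn about the tool's x in rad. In form: [[[dx, dy, dz, spin], ...]]. A call has 1 to 8 rows; each row shifts and turns the commanded pose from where the row before left it, along the tool's axes as they then stand; what a row does not reach is not made up. A row lasts 1/10 s, in which the tool goes at most 50 mm and 8.59 degrees, less where a joint would pass 70% of its speed; a pose out of reach is approached as far as the arm can. A call with a gripper value outside its range is refused whole. "jaw" is the finger opening in cm, from 0 to 8.76, set as the call begins (left out, the last holds). The fingers move at their own pace and stop on an object; the grip force is fixed at half the most. Time passes only in rows, so rows that do not move let the fingers close. It gives the time, the measured TCP pose, the force and the opening at its end, in the units of the state.
- get_obs(): the state, without advancing time (a new reading comes with each control period).
- snapshot(name): name is "side" or "top"; returns (picture, depth): 400x640x3 uint8, red, green, blue; 400x640 float32, m along the optical axis (not along the pixel's ray), 0 where there is no reading.
- calibration(name): a dict with "mtx" (3x3 intrinsics, pixels), "T" (4x4, takes a point from camera to world coordinates). Camera axes: x right, y up, looking along -z (the intrinsics and any distortion apply to the point x, -y, -z); pixel columns grow to the right and rows downward; lengths in m; the calibration is good to about 2 mm. A picture is of the moment at which its call begins. calibration takes no time and is no camera call.
- close_job(): hands the job in, once; it reports no verdict.
The state is a dict: "clock": time; "joint_pos": joint angles; "qvel": joint speeds; "tau": joint torques, N m; "tool_pos": TCP position; "orientation": TCP orientation; "force": force on the tool from outside, world axes, zero at the start; "moment": the same for the moment, N m; "opening": finger opening in m.
Only numpy, scipy, OpenCV 4.12 (cv2) and the standard library are available. Lean on these libraries where they do the work, as an engineer would, in place of code of your own. Each camera call takes 0.05 s, during which the arm holds its last target. There are 200 camera calls.

## Working session

There is one attempt and no reset: what is moved stays moved. The work goes in short steps, Python scripts to look and compute and a tool call to move; the robot and the scene stay as the last step left them, time stands still between calls to the robot, and variables do not carry over. Pictures are saved under pics/ and viewed, about 8 in all and at most 12, crops included, and the job is handed in when it is done.

Besides the shell and the picture viewer there is one more tool, called after "Request:" as name(argument=value, ...), one argument or row to a line, values as JSON. move_arm: Moves the arm, as the interface text tells. Its arguments: {"type":"object","properties":{"commands":{"type":"array"},"jaw":{"type":"number"}},"required":["commands"]}

```bash
ls; mkdir -p pics; python3 - <<'E'
from plant import *
import cv2
print(get_obs())
for n in("side","top"):
    p,d=snapshot(n); cv2.imwrite(f"pics/{n}0.png",p[:,:,::-1]); import numpy as np; np.save(f"pics/{n}0.npy",d); c=calibration(n); print(n,c)
E
```

```text
pics
{'clock': 0.0, 'joint_pos': array([ 8.05076388e+01,  2.05895612e+01,  6.33963304e-01, -2.03505470e-02,
       -7.01384322e+01, -1.65069223e+01]), 'qvel': array([0.00841412, 0.01815547, 0.04400722, 0.0859501 , 0.0373177 ,
       0.10827284]), 'tau': array([-7.61769461e-04, -5.82721603e+01,  2.93061626e+01,  6.99701920e+00,
        6.94390954e-03, -1.63977584e-04]), 'tool_pos': array([0.29569815, 0.60622116, 0.22564458]), 'orientation': array([   5.00822338,   89.90404279, -110.99798989]), 'force': array([ 0.44345865, -0.2106462 ,  0.84980013]), 'moment': array([-0.03625977, -0.00486928,  0.02916359]), 'opening': 0.08763841796453693}
side {'mtx': array([[403.11367192,   0.        , 317.06409191],
       [  0.        , 403.11367192, 196.39620335],
       [  0.        ,   0.        ,   1.        ]]), 'T': array([[ 0.98453264,  0.1143406 , -0.13274676,  0.46707754],
       [-0.17418334,  0.72035286, -0.67138061, -0.64205967],
       [ 0.01885844,  0.6841184 ,  0.72912713,  0.81256632],
       [ 0.        ,  0.        ,  0.        ,  1.        ]])}
top {'mtx': array([[477.05972131,   0.        , 327.12999924],
       [  0.        , 477.05972131, 201.92996456],
       [  0.        ,   0.        ,   1.        ]]), 'T': array([[ 2.94819542e-02,  9.91246596e-01, -1.28689552e-01,
         4.00686219e-01],
       [-9.99561756e-01,  2.95799608e-02, -1.15004253e-03,
        -1.22546762e-02],
       [ 2.66665617e-03,  1.28667060e-01,  9.91684263e-01,
         1.38934481e+00],
       [ 0.00000000e+00,  0.00000000e+00,  0.00000000e+00,
         1.00000000e+00]])}
```

View pics/side0.png

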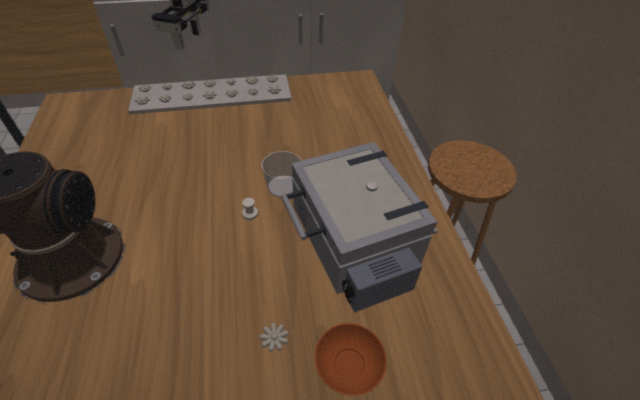

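View pics/top0.png

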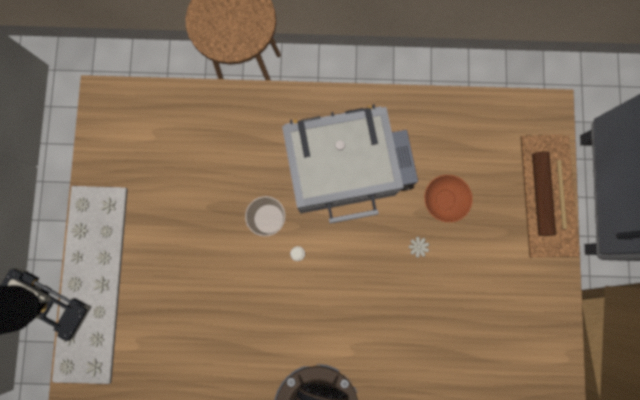

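Side view: kiln with the lid shut, handle bar at about (297,215). Top view: lid corners about (284,124), (384,108), (402,193), (303,210), with the bar from (331,219) to (378,212). Tub is at (266,216), cutter at (297,254), flower at (419,247) and dish at (449,198).

```bash
cat > h.py <<'E'
import numpy as np, cv2
from plant import *
def cloud(n,d):
    c=calibration(n);K=c["mtx"];v,u=np.mgrid[:400,:640]
    P=np.stack([(u-K[0,2])/K[0,0]*d,-(v-K[1,2])/K[1,1]*d,-d],-1)
    return P@c["T"][:3,:3].T+c["T"][:3,3]
E
python3 - <<'E'
from h import *
np.set_printoptions(precision=4,suppress=True)
for n in("top","side"):
    d=np.load(f"pics/{n}0.npy");P=cloud(n,d)
    x,y,z=P[...,0],P[...,1],P[...,2]
    m=(d>0)&(abs(z-.168)<.008)&(x>.3)&(x<1)&(abs(y)<.35)
    k,l,s,_=cv2.connectedComponentsWithStats(m.astype(np.uint8))
    i=1+np.argmax(s[1:,4]);q=P[l==i]
    r=cv2.minAreaRect(q[:,:2].astype(np.float32));print(n,"lid",r,q[:,2].mean(),len(q));print(cv2.boxPoints(r))
    m=(d>0)&(abs(z-.155)<.012)&(x>.3)&(x<.62)&(abs(y)<.2)&(l!=i); q=P[m]; print("bar?",len(q)); 
    if n=="top":
        b=P[205:226,322:386].reshape(-1,3);b=b[(b[:,2]>.13)&(b[:,2]<.165)];b=b[::max(1,len(b)//25)];print(b)
    for nm,(u,v) in dict(top=dict(tub=(266,216),cut=(297,254),fl=(419,247),dish=(449,198)),side={})[n].items(): print(nm,P[v,u])
E
```

```text
top lid ((0.6821593046188354, -0.046965569257736206), (0.23162204027175903, 0.2807592749595642), 12.522355079650879) 0.1687926460999287 8779
[[ 0.5387  0.065 ]
 [ 0.5995 -0.2091]
 [ 0.8257 -0.1589]
 [ 0.7648  0.1152]]
bar? 434
[[ 0.5526 -0.0133  0.1575]
 [ 0.5538 -0.1384  0.156 ]
 [ 0.5493 -0.1314  0.148 ]
 [ 0.5398 -0.0215  0.1568]
 [ 0.5373 -0.019   0.1553]
 [ 0.5401 -0.1329  0.1605]
 [ 0.537  -0.1048  0.1572]
 [ 0.5383 -0.1388  0.1545]
 [ 0.5337 -0.0916  0.1601]
 [ 0.535  -0.1231  0.1562]
 [ 0.5307 -0.0659  0.1565]
 [ 0.5312 -0.0968  0.1607]
 [ 0.5327 -0.1284  0.1554]
 [ 0.5281 -0.0634  0.1557]
 [ 0.5286 -0.0944  0.1592]
 [ 0.5242 -0.0194  0.1553]
 [ 0.525  -0.0633  0.1603]
 [ 0.5267 -0.0949  0.1526]
 [ 0.5221 -0.0324  0.1545]
 [ 0.5222 -0.0633  0.162 ]
 [ 0.5239 -0.0948  0.155 ]
 [ 0.5196 -0.0429  0.1559]
 [ 0.5208 -0.0741  0.1536]
 [ 0.5166 -0.0351  0.1578]
 [ 0.518  -0.0664  0.1524]
 [ 0.5149 -0.0457  0.1513]
 [ 0.5121 -0.038   0.1509]]
tub [0.5336 0.1661 0.0057]
cut [0.4255 0.069  0.0507]
fl [ 0.4565 -0.2783  0.0145]
dish [ 0.603  -0.368   0.0024]
side lid ((0.6816772222518921, -0.0459185391664505), (0.22914215922355652, 0.28467416763305664), 12.744280815124512) 0.16860441705286763 9506
[[ 0.5385  0.0676]
 [ 0.6013 -0.21  ]
 [ 0.8248 -0.1595]
 [ 0.762   0.1182]]
bar? 753
```

```bash
cat >> h.py <<'E'
from scipy.spatial.transform import Rotation as Ro
ex=np.array([np.cos(np.radians(12.6)),np.sin(np.radians(12.6)),0])
H=np.array([.523,-.082,.150]); HG=H+.282*ex+[0,0,-.03]
def R(o): return Ro.from_euler("xyz",o["orientation"],degrees=True).as_matrix()
def bar(th): return HG-.282*(np.cos(th)*ex-np.array([0,0,np.sin(th)]))+.03*(np.sin(th)*ex+np.array([0,0,np.cos(th)]))
def goto(g):  # shift in tool axes, cm, so grasp point lies at g
    o=get_obs();r=R(o);gp=o["tool_pos"]-ctrl.grip_point_offset*r[:,0]
    e=gp-HG;print("clock",o["clock"],"grasp pt",gp.round(4),"th est",np.arctan2(e[2],-e@ex)-np.arctan2(.03,.282),"F",o["force"].round(2),"open",o["opening"])
    return (r.T@(g-gp)*100).round(2)
def spin():
    r=R(get_obs());e=r.T@ex;a=np.arctan2(-e[1],e[2]);return a,(a+np.pi/2)%np.pi-np.pi/2  # turn about x bringing z onto +-ex
E
python3 -c "
from h import *
print(R(get_obs()).round(3),spin(),ctrl.grip_point_offset,goto(H+[0,0,.15]))"
```

```text
clock 0.1 grasp pt [0.2957 0.6063 0.2445] th est 0.23257240663352421 F [ 0.34 -0.34 -0.31] open 0.08735360247288393
[[-0.001  0.899 -0.438]
 [-0.001 -0.438 -0.899]
 [-1.     0.     0.001]] (np.float64(-2.2445815400375455), np.float64(0.8970111135522476)) 0.0188 [-5.46 50.6  51.91]
```

Request:
move_arm(
  commands=[
    [[-1,0,0,0.128],[-1,0,0,0.128],[-1,0,0,0.128],[-1,0,0,0.128],[-1,0,0,0.128],[-0.5,0,0,0.128],[0,0,0,0.129]],
  ],
  jaw=3.6,
)

```text
clock: 0.8
tool_pos: [0.296, 0.6068, 0.2821]
orientation: [-116.8, 90.0, 75.5]
force: [-0.0, 0.2, -0.4]
opening: 0.0381
```

```bash
python3 -c "
from h import *
print(spin(),goto(H+[0,0,.12]))"
```

```text
clock 0.8 grasp pt [0.296  0.6068 0.3009] th est 0.3673453006912186 F [-0.04  0.25 -0.43] open 0.03811039357171299
(np.float64(3.1363560298700923), np.float64(-0.005236623719700795)) [ 3.05 72.14 -7.51]
```

Request:
move_arm(
  commands=[
    [[0,2,-0.2,0],[0,4,-0.4,0],[0,4,-0.4,0],[0,4,-0.4,0],[0,4,-0.4,0],[0,4,-0.4,0],[0,4,-0.4,0],[0,4,-0.4,0]],
  ],
)

```text
clock: 1.6
tool_pos: [0.3907, 0.3187, 0.2813]
orientation: [23.2, 90.0, -144.2]
force: [1.4, 0.7, 0.4]
opening: 0.0358
```

Request:
move_arm(
  commands=[
    [[0,4,-0.4,0],[0,4,-0.4,0],[0,4,-0.4,0],[0,4,-0.4,0],[0,4,-0.4,0],[0,4,-0.4,0],[0,4,-0.4,0],[0,4,-0.4,0]],
  ],
)

```text
clock: 2.4
tool_pos: [0.4917, 0.0135, 0.2815]
orientation: [-88.8, 90.0, 103.8]
force: [0.1, 0.5, -0.6]
opening: 0.036
```

Request:
move_arm(
  commands=[
    [[0,4,-0.6,0],[0,3,-0.5,0],[0,2,0,0],[0,1,0,0],[0,0,0,0]],
  ],
)

```text
clock: 2.9
tool_pos: [0.5241, -0.0809, 0.2811]
orientation: [-8.3, 89.9, -175.8]
force: [0.5, -0.1, 1.0]
opening: 0.0356
```

```bash
python3 -c "
from h import *
print(spin(),goto(H+[0,0,.06]),get_obs()['joint_pos'])
p,d=snapshot('top');np.save('pics/t1.npy',d)
a=cv2.resize(p[150:280,240:440],None,fx=4,fy=4)
cv2.imwrite('pics/t1.png',a[:,:,::-1])
p,d=snapshot('side');a=cv2.resize(p[100:300,200:420],None,fx=3,fy=3)
cv2.imwrite('pics/s1.png',a[:,:,::-1])"
```

```text
clock 2.9 grasp pt [ 0.5241 -0.0809  0.2999] th est 0.46401973985915557 F [ 0.47 -0.1   1.  ] open 0.03563963358202532
(np.float64(3.1399401679261723), np.float64(-0.0016524856636213059)) [8.99 0.08 0.13] [ 1.24220410e+01  5.00846234e+00 -1.24322080e+01 -8.02793865e-03
 -7.26123559e+01  8.56847545e-02]
```

View pics/s1.png

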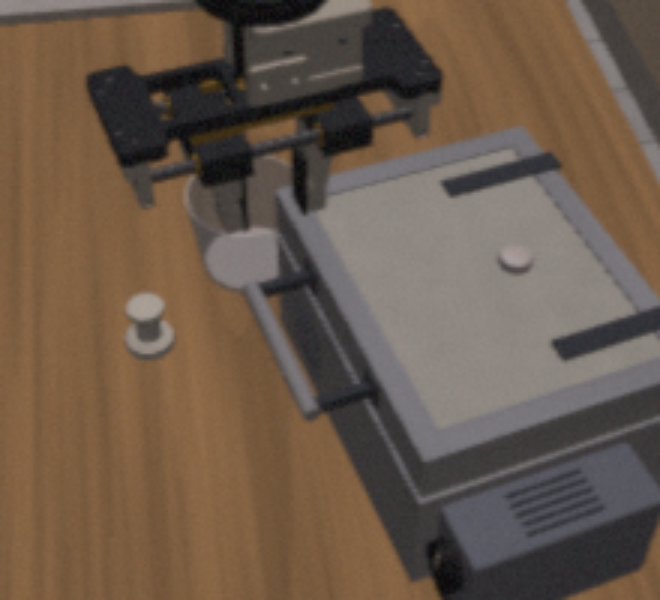

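The crop shows the open fingers above the handle, bar clear below them, from crop (250,285) to (315,410). Its middle is full-image (294,216). I'll check that against my estimate, then descend.

```bash
python3 -c "
from h import *
def ray(n,u,v,z):
    c=calibration(n);K=c['mtx'];T=c['T'];r=T[:3,:3]@[(u-K[0,2])/K[0,0],-(v-K[1,2])/K[1,1],-1];o=T[:3,3];return o+r*(z-o[2])/r[2]
for n,u,v in (('side',283.3,195),('side',305,236.7),('side',294.2,215.8),('top',331,219),('top',378,212),('top',354.5,215.5)): print(n,ray(n,u,v,.152))
"
```

```text
side [ 0.51304188 -0.01765561  0.152     ]
side [ 0.54310066 -0.14166568  0.152     ]
side [ 0.5288831  -0.08237152  0.152     ]
top [ 0.51676204 -0.02221167  0.152     ]
top [ 0.5387318  -0.14426419  0.152     ]
top [ 0.52773505 -0.08317199  0.152     ]
```

Request:
move_arm(
  commands=[
    [[1,0,0,0],[2,0,0.1,0],[2,0,0,0],[2,0,0,0],[1,0,0,0],[0,0,0,0]],
  ],
)

```text
clock: 3.6
tool_pos: [0.5223, -0.0797, 0.2]
orientation: [-7.5, 89.8, -174.8]
force: [-0.5, -0.1, 0.9]
opening: 0.0361
```

```bash
sed -i 's/H=np.array.*; HG/H=np.array([.5275,-.082,.150]); HG/' h.py; python3 -c "
from h import *
print(HG,goto(H),spin())"
```

```text
clock 3.6 grasp pt [ 0.5224 -0.0797  0.2188] th est 0.22616828309033818 F [-0.51 -0.11  0.88] open 0.036073187110123986
[ 0.80270853 -0.02048361  0.12      ] [ 6.88  0.34 -0.47] (np.float64(-3.1405984687239843), np.float64(0.0009941848658088226))
```

Request:
move_arm(
  commands=[
    [[0,0.2,-0.5,0],[1,0,0,0],[1.5,0,0,0],[1.5,0,0,0],[1.5,0,0,0],[1,0,0,0],[0.4,0,0,0],[0,0,0,0]],
  ],
)

```text
clock: 4.4
tool_pos: [0.5286, -0.0812, 0.1323]
orientation: [7.8, 90.0, -159.6]
force: [-0.3, 0.3, 0.3]
opening: 0.0362
```

```bash
python3 -c "
from h import *
print(goto(H))
p,d=snapshot('side');a=cv2.resize(p[120:270,220:400],None,fx=4,fy=4)
cv2.imwrite('pics/s2.png',a[:,:,::-1])"
```

```text
clock 4.4 grasp pt [ 0.5286 -0.0812  0.1511] th est 0.004352015743528781 F [-0.3   0.31  0.33] open 0.03623000524794728
[0.11 0.05 0.13]
```

View pics/s2.png

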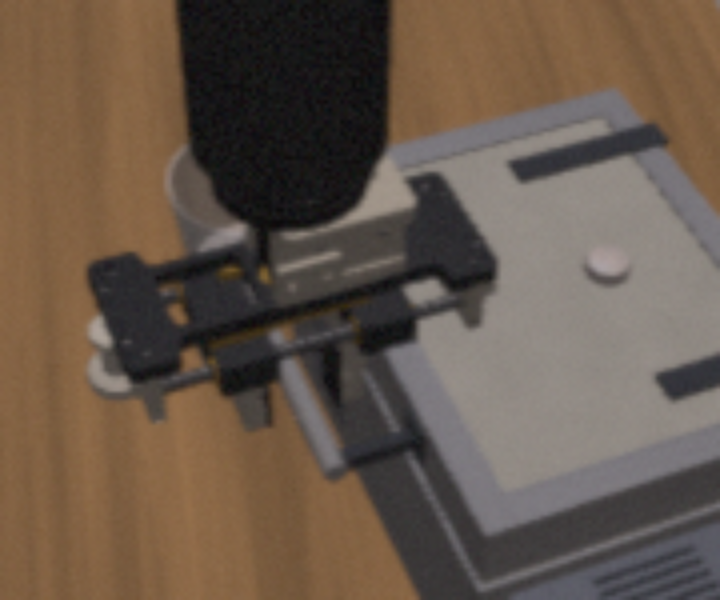

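The fingers straddle the bar, with one in front at crop (253,400) and one between bar and lid at (345,380). Nothing touches, so I close.

Request:
move_arm(
  commands=[
    [[0,0,0,0],[0,0,0,0],[0,0,0,0],[0,0,0,0],[0,0,0,0],[0,0,0,0]],
  ],
  jaw=0.8,
)

```text
clock: 5.05
tool_pos: [0.5264, -0.0817, 0.1326]
orientation: [-2.9, 89.8, -170.3]
force: [-7.6, -0.9, 6.4]
opening: 0.0129
```

```bash
python3 -c "
from h import *
print(goto(H),R(get_obs()).round(3))
b=[bar(t) for t in np.arange(0,.78,.05)]
for t,p in zip(np.arange(0,.78,.05),b): print(t.round(2),'up %.2f back %.2f'%((p[2]-H[2])*100,(p-H)@ex*100))"
```

```text
clock 5.05 grasp pt [ 0.5264 -0.0817  0.1514] th est 0.004683140176996434 F [-7.63 -0.87  6.36] open 0.012901727565907477
[ 0.14  0.05 -0.1 ] [[-0.004  0.218 -0.976]
 [-0.001 -0.976 -0.218]
 [-1.    -0.     0.004]]
0.0 up 0.00 back -0.00
0.05 up 1.41 back 0.19
0.1 up 2.80 back 0.44
0.15 up 4.18 back 0.76
0.2 up 5.54 back 1.16
0.25 up 6.88 back 1.62
0.3 up 8.20 back 2.15
0.35 up 9.49 back 2.74
0.4 up 10.74 back 3.39
0.45 up 11.97 back 4.11
0.5 up 13.15 back 4.89
0.55 up 14.30 back 5.73
0.6 up 15.40 back 6.62
0.65 up 16.45 back 7.57
0.7 up 17.46 back 8.56
0.75 up 18.42 back 9.61
```

Request:
move_arm(
  commands=[
    [[-0.35,0,-0.04,0],[-0.35,0,-0.05,0],[-0.7,0,-0.1,0],[-0.7,0,-0.12,0],[-0.7,0,-0.13,0],[-0.69,0,-0.15,0],[-0.69,0,-0.17,0],[0,0,0,0]],
  ],
)

```text
clock: 5.85
tool_pos: [0.5335, -0.0801, 0.1741]
orientation: [-5.2, 89.7, -172.6]
force: [-7.7, -2.7, -1.5]
opening: 0.0132
```

```bash
cat >> h.py <<'E'
def lid():  # lid angle from the plane of the pale lid top, per camera
    for n in("top","side"):
        p,d=snapshot(n);P=cloud(n,d);hs=cv2.cvtColor(p,cv2.COLOR_RGB2HSV)
        rel=P-HG;a=rel@ex;b=rel@np.array([-ex[1],ex[0],0])
        m=(d>0)&(a>-.27)&(a<-.02)&(abs(b)<.13)&(P[...,2]>.15)&(hs[...,1]<60)&(hs[...,2]>120)
        k,l,s,_=cv2.connectedComponentsWithStats(cv2.erode(m.astype(np.uint8),np.ones((3,3))))
        q=P[l==1+np.argmax(s[1:,4])]
        for _ in range(4):
            c=q.mean(0);w=np.linalg.svd(q-c,full_matrices=False)[2][2];w*=np.sign(w[2]);q=q[abs((q-c)@w)<.006]
        print(n,len(q),"lid angle %.3f"%np.arctan2(w@ex,w[2]),"resid",((q-c)@w).std().round(4),"normal",w.round(3))
    return p
E
python3 -c "
from h import *
print(goto(bar(.125)));lid()"
```

```text
clock 5.85 grasp pt [ 0.5335 -0.0801  0.1929] th est 0.1526085435477332 F [-7.7  -2.66 -1.51] open 0.013236304868904508
[0.8  0.06 0.03]
top 3758 lid angle 0.145 resid 0.0023 normal [0.141 0.032 0.99 ]
side 4113 lid angle 0.148 resid 0.0011 normal [0.144 0.033 0.989]
```

Request:
move_arm(
  commands=[
    [[-0.68,0,-0.15,0],[-0.68,0,-0.18,0],[-0.67,0,-0.2,0],[-0.67,0,-0.22,0],[-0.66,0,-0.24,0],[-0.66,0,-0.25,0],[-0.65,0,-0.28,0],[-0.64,0,-0.3,0]],
  ],
)

```text
clock: 6.75
tool_pos: [0.5517, -0.076, 0.2271]
orientation: [-4.2, 89.7, -171.6]
force: [-6.0, -1.7, -0.4]
opening: 0.0133
```

Request:
move_arm(
  commands=[
    [[-0.63,0,-0.32,0],[-0.62,0,-0.33,0],[-0.62,0,-0.36,0],[-0.61,0,-0.36,0],[-0.6,0,-0.38,0],[-0.58,0,-0.4,0],[-0.3,0,-0.2,0],[0,0,0,0]],
  ],
)

```text
clock: 7.55
tool_pos: [0.5742, -0.0711, 0.2678]
orientation: [-0.1, 89.7, -167.5]
force: [-11.7, -0.9, 6.7]
opening: 0.0131
```

```bash
python3 -c "
from h import *
print(goto(bar(.77)));lid();print(get_obs()['joint_pos'].round(1))"
```

```text
clock 7.55 grasp pt [ 0.5743 -0.0711  0.2866] th est 0.5127589117394228 F [-11.73  -0.88   6.69] open 0.013083794350011443
[-5.15  0.05 -5.22]
top 242 lid angle 0.744 resid 0.0019 normal [0.651 0.191 0.735]
side 2346 lid angle 0.501 resid 0.0007 normal [0.469 0.104 0.877]
[ 12.3  10.3  -8.   -0.  -72.    0.3]
```

Request:
move_arm(
  commands=[
    [[-0.52,0,-0.25,0],[-0.5,0,-0.27,0],[-0.47,0,-0.32,0],[-0.43,0,-0.36,0],[-0.42,0,-0.37,0],[-0.42,0,-0.38,0],[0,0,0,0]],
  ],
)

```text
clock: 8.35
tool_pos: [0.5954, -0.0664, 0.2962]
orientation: [39.7, 90.0, -127.7]
force: [-9.8, 0.1, 6.4]
opening: 0.0133
```

```bash
python3 -c "
from h import *
print(goto(bar(.77)));lid()"
```

```text
clock 8.35 grasp pt [ 0.5955 -0.0664  0.315 ] th est 0.6370962152481447 F [-9.82  0.07  6.38] open 0.013319316213635525
[-2.28  0.05 -3.07]
top 90 lid angle -1.485 resid 0.0032 normal [-0.425 -0.904  0.052]
side 1551 lid angle 0.623 resid 0.0004 normal [0.57  0.126 0.812]
```

Request:
move_arm(
  commands=[
    [[-0.43,0,-0.32,0],[-0.42,0,-0.36,0],[-0.41,0,-0.42,0],[-0.4,0,-0.44,0],[-0.38,0,-0.45,0],[-0.36,0,-0.45,0],[-0.22,0,-0.3,0],[0,0,0,0]],
  ],
)

```text
clock: 9.25
tool_pos: [0.6229, -0.0604, 0.3234]
orientation: [146.7, 89.9, -20.6]
force: [-8.2, 0.0, 9.8]
opening: 0.0133
```

```bash
python3 -c "
from h import *
print(goto(bar(.56)));p=lid()
cv2.imwrite('pics/s3.png',p[:,:,::-1])
import h
d=np.load('pics/side0.npy');q=p
h.snapshot=lambda n:(cv2.imread(f'pics/{n}0.png')[:,:,::-1].copy(),np.load(f'pics/{n}0.npy'))
print('shut baseline');lid()"
```

```text
clock 9.25 grasp pt [ 0.6229 -0.0604  0.3422] th est 0.7726045295882735 F [-8.24  0.01  9.78] open 0.01326651633317022
[4.69 0.02 3.89]
top 141 lid angle -1.553 resid 0.0032 normal [-0.505 -0.863  0.012]
side 632 lid angle 0.762 resid 0.0002 normal [0.674 0.148 0.724]
shut baseline
top 6477 lid angle 0.002 resid 0.0024 normal [0.001 0.001 1.   ]
side 4902 lid angle -0.000 resid 0.0011 normal [-0.    -0.001  1.   ]
```

View pics/s3.png

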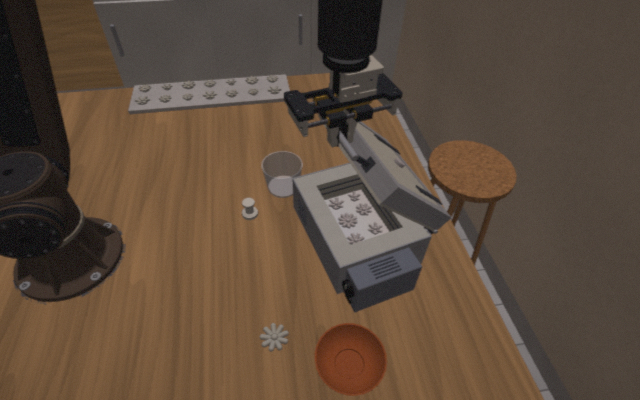

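The side view shows the lid up and held by the handle at about (345,145). Tub, cutter, flower and dish have not moved. The lid is at about 0.765 rad, 6.6° past balance, so I ease it back.

Request:
move_arm(
  commands=[
    [[0.2,0,0.22,0],[0.36,0,0.44,0],[0.38,0,0.43,0],[0.4,0,0.42,0],[0.41,0,0.4,0],[0.42,0,0.38,0],[0.42,0,0.37,0],[0.43,0,0.36,0]],
  ],
)

```text
clock: 10.15
tool_pos: [0.593, -0.067, 0.2925]
orientation: [149.6, 89.9, -17.8]
force: [-9.0, -0.7, 7.2]
opening: 0.0132
```

Request:
move_arm(
  commands=[
    [[0.43,0,0.34,0],[0.44,0,0.33,0],[0.2,0,0.15,0],[0,0,0,0],[0,0,0,0]],
  ],
)

```text
clock: 10.65
tool_pos: [0.5842, -0.069, 0.2812]
orientation: [31.8, 89.9, -135.6]
force: [-10.5, -0.7, 8.1]
opening: 0.0129
```

```bash
python3 -c "
from h import *
print(goto(bar(.57)));p=lid()"
```

```text
clock 10.65 grasp pt [ 0.5842 -0.069   0.3   ] th est 0.57148721821606 F [-10.51  -0.69   8.06] open 0.012914690703944881
[ 0.26  0.03 -0.26]
top 136 lid angle 0.727 resid 0.0015 normal [0.645 0.16  0.747]
side 1991 lid angle 0.564 resid 0.0006 normal [0.522 0.116 0.845]
```

Request:
move_arm(
  commands=[
    [[-0.08,0,0.1,0],[-0.08,0,0.1,0],[0,0,0,0],[0,0,0,0],[0,0,0,0]],
  ],
)

```text
clock: 11.25
tool_pos: [0.5843, -0.0689, 0.2816]
orientation: [165.1, 89.9, -2.3]
force: [4.8, -2.3, -3.5]
opening: 0.013
```

```bash
python3 -c "
from h import *
print(goto(bar(.57)));p=lid()
cv2.imwrite('pics/s4.png',p[:,:,::-1])"
```

```text
clock 11.25 grasp pt [ 0.5843 -0.0689  0.3004] th est 0.5724915840277346 F [ 4.84 -2.31 -3.49] open 0.013028728927293363
[ 0.29  0.04 -0.25]
top 161 lid angle 0.732 resid 0.0017 normal [0.65  0.156 0.744]
side 2026 lid angle 0.565 resid 0.0006 normal [0.523 0.115 0.845]
```

View pics/s4.png

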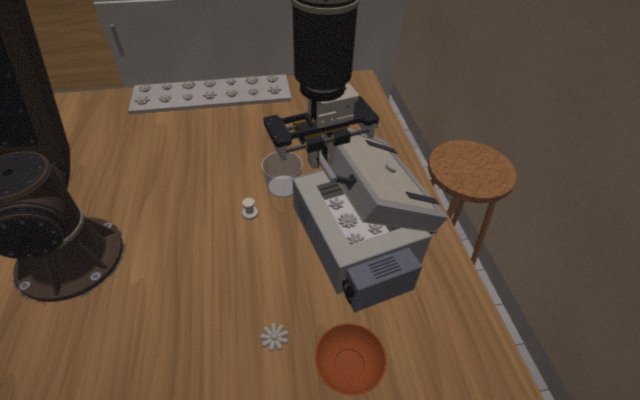

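The side view shows the lid held partly open at the handle, about (325,165). All four bystanders are where they started: tub (282,172), cutter (249,209), flower (274,336), dish (350,358). The angle is 0.565 against a target of 0.563, and the side-load is small. Handing in.

```bash
python3 -c "
from plant import *
print(close_job())"
```

```text
the job is handed in; nothing more can be done
None
```

I raised the lid to about 0.765 rad, roughly 6.6° past its balance point. I then eased it back and handed the job in with the gripper still holding the handle about 5° below balance, at 11.3 s.

- **Hold angle:** the side camera reads 0.565 rad and the arm's own position gives 0.572 rad. The target was 0.563. The two disagree by under half a degree, about what the 2 mm calibration allows.
- **Top camera:** once the arm covered the lid, its angle readings were useless, so I ignored them. It agreed with the side view while the lid was low.
- **Grip and force:** the fingers are closed on the bar at a reading of 13 mm. The force on the tool at the end of a move never read above about 14 N, and it was about 6 N at the end. That last force is mostly leftover push along the handle-to-hinge line.
- **Lid motion:** the lid stayed in the grip throughout, moving slowly, and never came near its stop.
- **Bystanders:** the tub, cutter, flower and dish look unmoved in the final side picture; I judged this by eye only.

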